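# Turn a leaf of the kahk recipe album

### The job

Turn the recipe album on the sideboard to its next page: with the fingertips, push up the raised cream leaf from beneath its orange tab, lead it over the rings from the right-hand pile to the left, and press it down gently until it lies fully flat on the left-hand pile. Only push the leaf: do not pinch it or flick it over, do not lift or drag the album, and leave the things on the glass tray undisturbed.

Things in the scene. Friction and masses are not known exactly. Their poses are not given: they have to be found in the camera images.
- leaf (a joint): Angle of the leaf about the rings, in rad: 0 lying flat on the right-hand pile (-y of the album), 1.57 standing upright, 3.14 lying flat on the left-hand pile (+y). The holes fit the rings snugly, so the leaf stays where it is left at any angle; 1 to 3 N at the tab turns it. It starts a little raised, between 0.06 and 0.4.
- leaf_mid (a point): Centre of the leaf to be turned, 89.5 mm from the ring axis; it moves with the leaf. The leaf is a stiff cream board, 190 mm along the rings, 145 mm wide, 4 mm thick, about 100 g, a picture on each face; its free edge is 162 mm from the ring axis. x along the rings, y in the leaf's plane towards the rings, z out of the face that is on top at the start.
- tab (a point): Middle of the outer edge of the leaf's orange thumb tab, half-way through its thickness, 180 mm from the ring axis; it moves with the leaf, axes as leaf_mid. The tab is 60 mm long along the leaf's free edge, 4 mm thick, and stands out 18 mm from the middle of that edge. With the leaf at 0 its underside would be 26 mm above the sideboard; nothing is beneath it.
- spine (a point): Middle of the album's ring axis, 28.5 mm above the sideboard top; the leaf turns about the line through it along this point's x. z is up, -y points to the right-hand pile where the leaf starts, +y to the left-hand pile where it is to lie. Three steel rings of 23 mm radius stand round this axis at -70, 0 and +70 mm along it, rising to 53 mm above the sideboard.
- album: Ring-bound recipe album lying open, loose, about 1.3 kg, 200 mm along the rings, 320 mm across: a dark teal cover with a pile of board leaves on either side, each pile 26 mm high and reaching to 162 mm from the ring axis. Origin at the middle of its underside, under the ring axis; x along the rings, +y to the left-hand pile, z up. It rests on the sideboard top.
- vase: Small blue ceramic vase, 120 mm high, 72 mm across, on the tray. Origin at the centre of its underside. Not part of the job.
- mould: Rose-coloured hard silicone kahk mould, a slab 80 x 118 x 24 mm with two round fluted hollows, on the tray. Origin at the centre of its underside. Not part of the job.
- tin: Silver-coloured aluminium tin, 78 x 104 x 46 mm, with a closed hinged lid, on the tray. Origin at the centre of its underside. Not part of the job.
- dispenser: Glass sugar dispenser with a steel lever top, 74 mm across, 160 mm high, on the tray. Origin at the centre of its underside. Not part of the job.
- tray: Rectangular glass tray with a brass underside, 320 x 220 mm, rim 20 mm high, handles at its short ends to 38 mm high, standing to the left (+y) of the album. It does not move. Origin at the centre of its underside; x along its length.
Mind the look-alikes: they are no part of the job. Leave any grey look-alike of the mould alone.

How it is judged:
On the way:
1. the leaf stands about upright on the rings, on its way over (value of joint leaf between 1.2 and 1.95 rad), for 0.05 s.
At the end, for the whole second after the job is handed in: The leaf lies flat on the left-hand pile, turned through to at least 3.08 of 3.14 rad and at rest; the album lies flat and still within 25 mm of where it was; vase, mould, tin and dispenser stand within 20 mm of where they were (value of joint leaf above 3.08 rad and velocity of joint leaf below 0.05 rad/s and distance of album from where it was at the start of the episode below 0.025 m and angle between album's own z axis and vertical below 0.05 rad and linear speed of album below 0.01 m/s and distance of each of vase, mould, tin, dispenser from where it was at the start of the episode below 0.02 m and angle between each of vase, mould, tin, dispenser's own z axis and vertical below 0.15 rad); the robot touches nothing.
It fails at once if the album is lifted, tipped or dragged (more than 25 mm from its place, 8 mm up, or 0.1 rad) (distance of album from where it was at the start of the episode above 0.025 m or height (world z) of album above 0.008 m or angle between album's own z axis and vertical above 0.1 rad).
It fails at once if the leaf is pinched or forced on its way over (more than 20 N between the fingers and the album or its leaf) (contact force between the fingers and album above 20 N and value of joint leaf below 3 rad).
It fails at once if the leaf or the album is pressed hard (more than 50 N) (contact force between the fingers and album above 50 N).
It fails at once if the leaf is flicked over (faster than 4 rad/s) (velocity of joint leaf above 4 rad/s).
It fails at once if the vase, mould, tin or dispenser is moved more than 20 mm or tipped (distance of any of vase, mould, tin, dispenser from where it was at the start of the episode above 0.02 m or angle between any of vase, mould, tin, dispenser's own z axis and vertical above 0.25 rad).
It also fails if it takes over 54 s, if anything falls off the work surface, if the arm or the gripper's body presses on something with over 40 N, if the wrist force passes 120 N, or if a joint passes its speed limit or range.

### The arm

A 6-joint arm with a two-finger parallel gripper is mounted at the origin on the work surface. World frame = base frame: x ahead of the robot, y to its left, z up, the work surface at z = 0. Lengths are in m, angles in rad, forces in N, time in s.
With the tool pointing down it reaches from about 0.425 to 0.95 m from the base axis. Payload 3.5 kg.
Tool frame: the origin (TCP) lies midway between the tips of the shut fingers; the grasp point (between the pads) lies 19 mm behind it; z points along the fingers, y is the direction in which the jaws open and shut (so a half turn about z gives the same grasp; the last joint's range is limited). The gripper opens to 85 mm and grips with 20 to 120 N. Pads are 22 mm wide; open, the fingers measure 114 mm over their backs; the gripper's body (76 mm by 85 mm) begins 54 mm behind the grasp point. The pads swing forward as they close: fully open they stand 13 mm farther back than shut.
Start: joints at [-1.456, 0.286, 1.577, -0, 1.279, -0.15], TCP at [0.177, -0.651, 0.231] pointing down, gripper open.
Joint ranges: [-2.77, 2.77], [-0.9, 2.22], [0.21, 2.48], [-1.53, 4.67], [0.24, 2.81], [-2.84, 2.84]. Speed limits (rad/s): [2.79, 2.79, 3.14, 3.14, 3.14, 3.14].

### API

Orientations are given as a unit quaternion [x, y, z, w].
In Python, from plant import ctrl gives the robot as it stands.
- The arm moves only by the tool apply_moves, never from a script. Its argument "moves" is a list that holds one entry, the list of rows, each a list of 7 numbers: the shift along the tool's x, y, z in m, then the turn, a rotation vector about the tool's x, y, z in degrees, then the gripper's target within -1 to 1 (shut at 1, half-way at 0, fully open at -1). In form: [[[tx, ty, tz, ax, ay, az, hand], ...]]. A call has 1 to 12 rows; each row shifts and turns the pose as measured when the row begins, along the tool's axes as they then stand; what a row does not reach is not made up. A row lasts 1/10 s, in which the tool goes at most 50 mm and 8.59 degrees, less where a joint would pass 70% of its speed; a pose out of reach is approached as far as the arm can. A call with a gripper value outside its range is refused whole. The fingers move at their own pace and stop on an object; "force" is the grip in N (left out, the last holds). Time passes only in rows, so rows that do not move let the fingers close. It gives the time, the measured TCP pose, the force and the opening at its end, in the units of the state.
- ctrl.get_state(): the state, without advancing time (a new reading comes with each control period).
- ctrl.read_camera(name): name is "side" or "top" or "wrist"; returns the picture (400x640x3 uint8, red, green, blue); there is no depth.
- ctrl.get_calibration(name): a dict with "camera_matrix" (3x3 intrinsics, pixels), "k1" (the pictures are not rectified: a ray, as slopes to the right and down, at radius r is drawn at 1 + k1 r^2 times it, then the intrinsics apply), "cam_to_world" (4x4, takes a point from camera to world coordinates). Camera axes: x right, y up, looking along -z (the intrinsics and any distortion apply to the point x, -y, -z); pixel columns grow to the right and rows downward; lengths in m; the calibration is good to about 2 mm. A picture is of the moment at which its call begins: read the wrist's pose just before it. get_calibration takes no time and is no camera call; for the wrist camera it gives the pose at the moment of the call.
- ctrl.sign_off(): hands the job in, once; it reports no verdict.
The state is a dict: "time": time; "qpos": joint angles; "dq": joint speeds; "joint_efforts": joint torques, N m; "eef_pos": TCP position; "tcp_rot": TCP orientation; "contact_force": force on the tool from outside, world axes, zero at the start; "wrist_torque": the same for the moment, N m; "opening": opening from 0.0 (shut) to 1.0 (fully open).
Only numpy, scipy, OpenCV 4.12 (cv2) and the standard library are available. Lean on these libraries where they do the work, as an engineer would, in place of code of your own. Each camera call takes 0.05 s, during which the arm holds its last target. There are 200 camera calls.

## Working session

There is one attempt and no reset: what is moved stays moved. The work goes in short steps, Python scripts to look and compute and a tool call to move; the robot and the scene stay as the last step left them, time stands still between calls to the robot, and variables do not carry over. Pictures are saved under pics/ and viewed, about 8 in all and at most 12, crops included, and the job is handed in when it is done.

Besides the shell and the picture viewer there is one more tool, called after "Emit:" as a command line: name --argument value ..., lists and objects as JSON in quotes. apply_moves: Moves the arm, as the interface text tells. Its arguments: {"type":"object","properties":{"moves":{"type":"array","items":{"type":"array","items":{"type":"array","items":{"type":"number"}}}},"force":{"type":"number"}},"required":["moves"]}

```bash
mkdir -p pics; ls
python3 - <<'E'
from plant import ctrl
import cv2,numpy as np
for n in("top","side"):
    im=ctrl.read_camera(n); cv2.imwrite(f"pics/{n}0.png",im[:,:,::-1])
    c=ctrl.get_calibration(n); print(n,np.round(c["camera_matrix"],1).tolist(),c["k1"],np.round(c["cam_to_world"],3).tolist())
s=ctrl.get_state(); print({k:np.round(v,3).tolist() for k,v in s.items()})
E
```

```text
pics
top [[418.3, 0.0, 317.0], [0.0, 418.3, 204.8], [0.0, 0.0, 1.0]] -0.04814213657393528 [[-0.029, 0.993, -0.114, 0.491], [-1.0, -0.028, 0.007, 0.086], [0.003, 0.114, 0.993, 1.035], [0.0, 0.0, 0.0, 1.0]]
side [[381.9, 0.0, 328.4], [0.0, 381.9, 202.3], [0.0, 0.0, 1.0]] -0.03156036670355033 [[-0.999, 0.036, -0.025, 0.573], [-0.043, -0.79, 0.612, 0.703], [0.002, 0.612, 0.791, 0.864], [0.0, 0.0, 0.0, 1.0]]
{'time': 0.1, 'qpos': [-1.456, 0.287, 1.578, -0.0, 1.279, -0.15], 'dq': [-0.001, -0.0, -0.002, 0.0, 0.001, -0.001], 'joint_efforts': [0.001, -40.73, -29.37, -0.0, 0.003, 0.0], 'eef_pos': [0.177, -0.651, 0.23], 'tcp_rot': [0.991, 0.132, 0.0, -0.001], 'contact_force': [-1.222, 0.199, -0.893], 'wrist_torque': [-0.001, 0.008, -0.009], 'opening': 1.001}
```

View pics/top0.png

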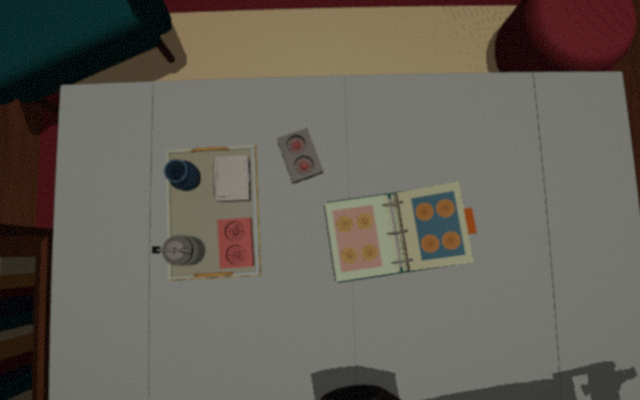

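View pics/side0.png

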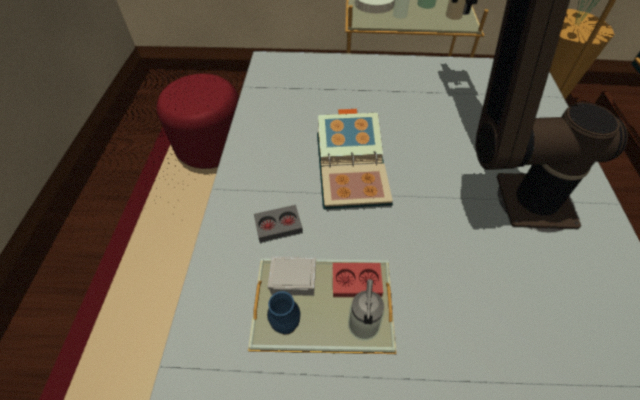

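```bash
cat > h.py <<'E'
from plant import ctrl
import cv2,numpy as np
def ray(n,p,c=None):
    c=c or ctrl.get_calibration(n); K=np.array(c["camera_matrix"]);T=np.array(c["cam_to_world"])
    d=np.array([(p[0]-K[0,2])/K[0,0],(p[1]-K[1,2])/K[1,1]]);u=d.copy()
    for _ in range(20): u=d/(1+c["k1"]*(u@u))
    v=T[:3,:3]@np.array([u[0],-u[1],-1]); return T[:3,3],v/np.linalg.norm(v)
def plane(n,p,z):
    o,v=ray(n,p); return o+v*(z-o[2])/v[2]
def tri(a,b):
    (o1,v1),(o2,v2)=ray("top",a),ray("side",b)
    s=np.linalg.lstsq(np.c_[v1,-v2],o2-o1,rcond=None)[0]
    p,q=o1+s[0]*v1,o2+s[1]*v2; return (p+q)/2,np.linalg.norm(p-q)
E
python3 - <<'E'
from h import *
t=cv2.imread("pics/top0.png");s=cv2.imread("pics/side0.png")
cs=[]
for n,im,(x0,y0,x1,y1) in(("top",t,(462,190,490,250)),("side",s,(325,100,370,116))):
    h=cv2.cvtColor(im,cv2.COLOR_BGR2HSV);m=cv2.inRange(h,(3,150,120),(16,255,255));k=np.zeros_like(m);k[y0:y1,x0:x1]=m[y0:y1,x0:x1]
    ys,xs=np.nonzero(k);print(n,len(xs),xs.min(),xs.max(),ys.min(),ys.max(),xs.mean(),ys.mean(),cv2.minAreaRect(np.c_[xs,ys].astype(np.float32)));cs.append((xs.mean(),ys.mean()))
print(tri(*cs))
a=cv2.resize(t[175:290,315:485],None,fx=4.7,fy=4.7,interpolation=cv2.INTER_CUBIC)
cv2.imwrite("pics/z1.png",cv2.convertScaleAbs(a,alpha=1.4)[:, :800])
a=cv2.resize(s[100:215,305:405],None,fx=5,fy=5,interpolation=cv2.INTER_CUBIC)
cv2.imwrite("pics/z2.png",cv2.convertScaleAbs(a,alpha=1.4))
E
```

```text
top 175 465 475 208 232 469.7314285714286 220.37714285714284 ((469.69598388671875, 220.32798767089844), (24.507307052612305, 7.155418395996094), 79.69515228271484)
side 71 339 356 109 113 347.2535211267606 111.01408450704226 ((347.5, 111.0), (4.0, 17.0), 90.0)
(array([ 0.55351001, -0.27018915,  0.08368174]), np.float64(0.000695077610688199))
```

View pics/z1.png

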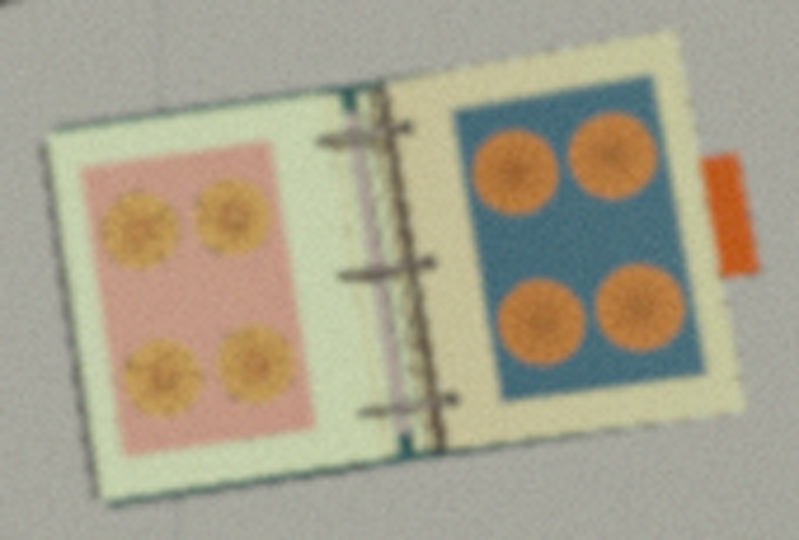

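View pics/z2.png

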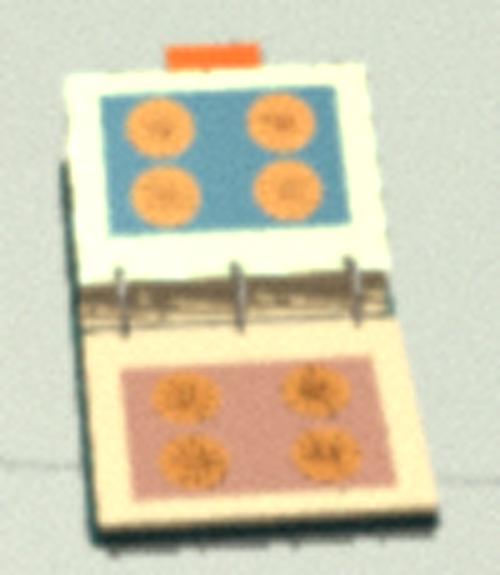

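Run:
```python
from h import *
f=lambda x,y:(315+x/4.7,175+y/4.7)
g=lambda x,y:(305+x/5,100+y/5)
A,B=plane("top",f(48,135),.026),plane("top",f(103,500),.026)
print("L",A,B,np.linalg.norm(A-B))
for p in((364,136),(388,270),(409,406)): print("ring",plane("top",f(*p),.053))
for a,b in(((679,32),(65,75)),((745,408),(365,65)),((740,213),(213,45)),((705,215),(213,68))): print("tri",tri(f(*a),g(*b)))
R,S=plane("side",g(97,528),.026),plane("side",g(437,515),.026);print("side L",R,S,np.linalg.norm(R-S))
x=(A-B)/np.linalg.norm(A-B);y=np.array([-x[1],x[0],0]);print(x,y,"yaw",np.degrees(np.arctan2(x[1],x[0])),"spine",(A+B)/2-.162*y)
```

```text
L [0.60855581 0.05922898 0.026     ] [0.42147361 0.03710284 0.026     ] 0.18838608999752077
ring [ 0.60036468 -0.09936163  0.053     ]
ring [ 0.53255559 -0.10811314  0.053     ]
ring [ 0.464731   -0.11528141  0.053     ]
tri (array([ 0.64543511, -0.2550734 ,  0.07643268]), np.float64(0.0002082278450470171))
tri (array([ 0.45676985, -0.27525396,  0.07570268]), np.float64(0.004430702289180055))
tri (array([ 0.55290289, -0.27482424,  0.08805767]), np.float64(0.0012177057609667776))
tri (array([ 0.55265555, -0.25964325,  0.08203559]), np.float64(0.001593851536528574))
side L [0.60946345 0.0665601  0.026     ] [0.4214084  0.04901644 0.026     ] 0.1888716048493405
[0.99307867 0.11745103 0.        ] [-0.11745103  0.99307867  0.        ] yaw 6.745017243305334 spine [ 0.53404178 -0.11271284  0.026     ]
```

```bash
cat >> h.py <<'E'
from scipy.spatial.transform import Rotation as R, Slerp
YAW=np.radians(6.5); SP=np.array([.533,-.109,0])
W=R.from_euler('z',YAW)           # album -> world
def tool(phi): return W*R.from_euler('x',np.radians(180+phi))   # x along rings, z tilted phi from down to +y
def me():
    s=ctrl.get_state(); r=R.from_quat(s["tcp_rot"]); p=W.inv().apply(np.array(s["eef_pos"])-SP)
    zt=(W.inv()*r).apply([0,0,1]); print("t",round(s["time"],2),"album",np.round(p,4),"phi",round(np.degrees(np.arctan2(zt[1],-zt[2])),1),"F",np.round(W.inv().apply(s["contact_force"]),1),"open",round(s["opening"],2)); return p,r
def plan(way,hand=1):   # way: list of (x,y,z,phi,n) in album frame; prints tool rows
    p,r=me(); out=[]
    for *q,phi,n in way:
        sl=Slerp([0,1],R.concatenate([r,tool(phi)])); p0,r0=p,r
        for i in range(1,n+1):
            p1=p0+(np.array(q)-p0)*i/n; r1=sl(i/n)
            d=(r.inv()*W).apply(p1-p); a=np.degrees((r.inv()*r1).as_rotvec())
            out.append([*np.round(d,4).tolist(),*np.round(a,1).tolist(),hand]); p,r=p1,r1
    print(str(out).replace(" ",""))
E
python3 - <<'E'
from h import *
plan([(0,-.275,.135,50,12)])
E
```

```text
t 0.1 album [-0.4154 -0.4981  0.23  ] phi 0.1 F [-1.2  0.3 -0.9] open 1.0
[[0.037,-0.0131,0.008,4.1,0.3,0.7,1],[0.0368,-0.013,0.0091,4.1,0.3,0.7,1],[0.0366,-0.0127,0.0102,4.1,0.3,0.7,1],[0.0364,-0.0123,0.0113,4.1,0.3,0.7,1],[0.0362,-0.0119,0.0124,4.1,0.3,0.7,1],[0.036,-0.0114,0.0135,4.1,0.3,0.7,1],[0.0358,-0.0108,0.0145,4.1,0.3,0.7,1],[0.0356,-0.0101,0.0154,4.1,0.3,0.7,1],[0.0354,-0.0094,0.0163,4.1,0.3,0.7,1],[0.0352,-0.0086,0.0172,4.1,0.3,0.7,1],[0.035,-0.0078,0.018,4.1,0.3,0.7,1],[0.0348,-0.0068,0.0187,4.1,0.3,0.7,1]]
```

Emit:
apply_moves --moves '[[[0.037,-0.013,0.008,4.1,0.3,0.7,1],[0.037,-0.013,0.009,4.1,0.3,0.7,1],[0.037,-0.013,0.01,4.1,0.3,0.7,1],[0.036,-0.012,0.011,4.1,0.3,0.7,1],[0.036,-0.012,0.012,4.1,0.3,0.7,1],[0.036,-0.011,0.013,4.1,0.3,0.7,1],[0.036,-0.011,0.014,4.1,0.3,0.7,1],[0.036,-0.01,0.015,4.1,0.3,0.7,1],[0.035,-0.009,0.016,4.1,0.3,0.7,1],[0.035,-0.009,0.017,4.1,0.3,0.7,1],[0.035,-0.008,0.018,4.1,0.3,0.7,1],[0.035,-0.007,0.019,4.1,0.3,0.7,1]]]'

```text
time: 1.3
eef_pos: [0.5749, -0.3767, 0.1309]
tcp_rot: [0.9, 0.04, -0.027, -0.433]
contact_force: [0.6, -0.3, 0.4]
opening: -0.0
```

Run:
```python
from h import *
plan([(0,-.250,.105,50,8),(0,-.215,.085,50,4)])
```

```text
t 1.3 album [ 0.0113 -0.2708  0.1309] phi 51.5 F [ 0.5 -0.4  0.4] open -0.0
[[-0.0014,0.0009,0.004,-0.2,-0.0,-0.2,1],[-0.0014,0.0009,0.004,-0.2,-0.0,-0.2,1],[-0.0014,0.0009,0.004,-0.2,-0.0,-0.2,1],[-0.0014,0.0009,0.0041,-0.2,-0.0,-0.2,1],[-0.0014,0.0009,0.0041,-0.2,-0.0,-0.2,1],[-0.0014,0.0009,0.0041,-0.2,-0.0,-0.2,1],[-0.0014,0.0008,0.0041,-0.2,-0.0,-0.2,1],[-0.0014,0.0008,0.0041,-0.2,-0.0,-0.2,1],[0.0,-0.0018,0.0099,0.0,0.0,0.0,1],[0.0,-0.0018,0.0099,0.0,0.0,0.0,1],[0.0,-0.0018,0.0099,0.0,0.0,-0.0,1],[-0.0,-0.0018,0.0099,0.0,0.0,0.0,1]]
```

Emit:
apply_moves --moves '[[[-0.003,0.002,0.008,-0.4,0,-0.3,1],[-0.003,0.002,0.008,-0.4,0,-0.4,1],[-0.003,0.002,0.008,-0.4,0,-0.4,1],[-0.002,0.002,0.008,-0.3,0,-0.3,1],[0,-0.002,0.01,0,0,0,1],[0,-0.002,0.01,0,0,0,1],[0,-0.002,0.01,0,0,0,1],[0,-0.002,0.01,0,0,0,1],[0,0,0,0,0,0,1]]]'

```text
time: 2.2
eef_pos: [0.5551, -0.316, 0.0781]
tcp_rot: [0.904, 0.052, -0.023, -0.423]
contact_force: [0.1, 0.2, 0.6]
opening: -0.001
```

Run:
```python
from h import *
plan([(0,-.175,.055,50,5)])
ims=[ctrl.read_camera(n)[:,:,::-1] for n in("wrist","side")]
c=cv2.resize(ims[1][70:200,260:468],(640,400),interpolation=cv2.INTER_CUBIC)
cv2.imwrite("pics/b.png",cv2.resize(np.vstack([ims[0],cv2.convertScaleAbs(c,alpha=1.3)]),None,fx=.74,fy=.74))
```

```text
t 2.2 album [-0.0015 -0.2082  0.0781] phi 50.1 F [0.1 0.2 0.6] open -0.0
[[0.0003,-0.0007,0.0081,-0.0,-0.0,0.0,1],[0.0003,-0.0007,0.0081,-0.0,-0.0,0.0,1],[0.0003,-0.0007,0.0081,-0.0,-0.0,0.0,1],[0.0003,-0.0007,0.0081,-0.0,-0.0,0.0,1],[0.0003,-0.0007,0.0081,-0.0,-0.0,0.0,1]]
```

View pics/b.png

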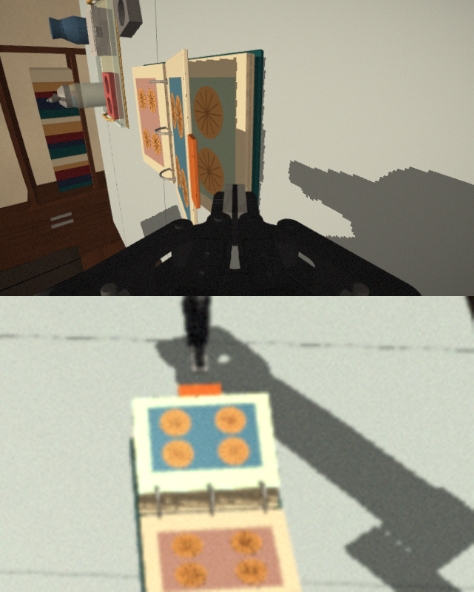

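Emit:
apply_moves --moves '[[[0,-0.001,0.008,0,0,0,1],[0,-0.001,0.008,0,0,0,1],[0,-0.001,0.008,0,0,0,1],[0,-0.001,0.008,0,0,0,1],[0,-0.001,0.008,0,0,0,1],[0,0,0,0,0,0,1]]]'

```text
time: 2.9
eef_pos: [0.552, -0.2816, 0.0553]
tcp_rot: [0.905, 0.052, -0.022, -0.421]
contact_force: [-0.1, -0.0, 0.4]
opening: -0.003
```

```bash
cat >> h.py <<'E'
def arc(t,h=.0145,a=.02):   # t: leaf angle in deg -> waypoint
    th=np.radians(t); S=np.array([0,.0285]); u=np.array([-np.cos(th),np.sin(th)]); tg=np.array([np.sin(th),np.cos(th)])
    f=max(0,50*(90-t)/71); f=min(f,50); p=np.radians(f)
    z=np.array([np.sin(p),-np.cos(p)]); n=np.array([np.cos(p),np.sin(p)])
    q=S+.18*u-.002*tg+a*z-h*n if t<=90 else S+(.18-a)*u-.002*tg-h*n
    return (0,*q,f,1)
E
python3 - <<'E'
from h import *
plan([arc(t) for t in range(20,75,5)])
E
```

```text
t 2.9 album [-0.0007 -0.1736  0.0553] phi 49.9 F [-0.1 -0.   0.4] open -0.0
[[0.0007,-0.0129,0.0016,-0.6,-0.2,0.2,1],[-0.0,-0.0137,-0.006,-3.5,0.0,-0.0,1],[0.0,-0.0138,-0.0056,-3.5,-0.0,0.0,1],[-0.0,-0.0139,-0.0052,-3.5,0.0,-0.0,1],[0.0,-0.014,-0.0048,-3.5,-0.0,0.0,1],[-0.0,-0.0141,-0.0044,-3.5,0.0,-0.0,1],[-0.0,-0.0142,-0.004,-3.5,0.0,0.0,1],[-0.0,-0.0143,-0.0036,-3.5,-0.0,-0.0,1],[0.0,-0.0143,-0.0032,-3.5,0.0,-0.0,1],[0.0,-0.0144,-0.0028,-3.5,-0.0,0.0,1],[-0.0,-0.0144,-0.0024,-3.5,0.0,-0.0,1]]
```

Emit:
apply_moves --moves '[[[0.001,-0.006,0.001,-0.3,-0.1,0.1,1],[0,-0.007,0.001,-0.3,-0.1,0.1,1],[0,-0.007,-0.003,-1.7,0,0,1],[0,-0.007,-0.003,-1.8,0,0,1],[0,-0.014,-0.006,-3.5,0,0,1],[0,-0.014,-0.005,-3.5,0,0,1],[0,-0.014,-0.005,-3.5,0,0,1]]]'

```text
time: 3.6
eef_pos: [0.5484, -0.2467, 0.1204]
tcp_rot: [0.954, 0.052, -0.017, -0.294]
contact_force: [0.1, -0.8, -0.2]
opening: -0.003
```

Run:
```python
from h import *
plan([arc(t) for t in range(45,101,5)])
cv2.imwrite("pics/w2.png",ctrl.read_camera("wrist")[:,:,::-1])
```

```text
t 3.6 album [-0.0003 -0.1386  0.1204] phi 34.2 F [-0.  -0.8 -0.2] open -0.0
[[0.0003,-0.0119,-0.0032,-2.6,-0.1,-0.2,1],[-0.0,-0.0142,-0.004,-3.5,0.0,-0.0,1],[0.0,-0.0143,-0.0036,-3.5,-0.0,-0.0,1],[0.0,-0.0143,-0.0032,-3.5,0.0,-0.0,1],[0.0,-0.0144,-0.0028,-3.5,-0.0,0.0,1],[-0.0,-0.0144,-0.0024,-3.5,0.0,-0.0,1],[0.0,-0.0145,-0.002,-3.5,-0.0,0.0,1],[-0.0,-0.0145,-0.0016,-3.5,0.0,0.0,1],[-0.0,-0.0145,-0.0012,-3.5,-0.0,0.0,1],[-0.0,-0.0145,-0.0008,-3.5,0.0,0.0,1],[0.0,-0.014,0.0004,0.0,0.0,0.0,1],[0.0,-0.0139,0.0016,0.0,0.0,0.0,1]]
```

View pics/w2.png

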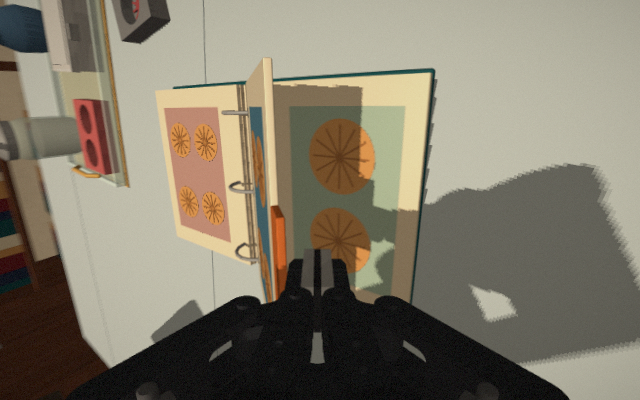

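Emit:
apply_moves --moves '[[[0,-0.012,-0.003,-2.6,0,-0.2,1],[0,-0.014,-0.004,-3.5,0,0,1],[0,-0.014,-0.004,-3.5,0,0,1],[0,-0.014,-0.003,-3.5,0,0,1],[0,-0.014,-0.003,-3.5,0,0,1],[0,-0.014,-0.002,-3.5,0,0,1],[0,-0.014,-0.002,-3.5,0,0,1],[0,-0.014,-0.002,-3.5,0,0,1],[0,-0.014,-0.001,-3.5,0,0,1],[0,-0.014,-0.001,-3.5,0,0,1]]]'

```text
time: 4.65
eef_pos: [0.5358, -0.1263, 0.201]
tcp_rot: [0.998, 0.056, 0.011, 0.018]
contact_force: [0.7, -0.1, 0.5]
opening: -0.001
```

Run:
```python
from h import *
plan([arc(t) for t in range(92,149,5)])
cv2.imwrite("pics/w3.png",ctrl.read_camera("wrist")[:,:,::-1])
```

```text
t 4.65 album [ 0.0008 -0.0175  0.201 ] phi -2.2 F [ 0.7 -0.2  0.5] open -0.0
[[-0.0011,-0.0071,0.0123,2.2,-1.1,-0.1,1],[-0.0,-0.0139,0.0009,0.0,0.0,-0.0,1],[-0.0,-0.0138,0.0021,0.0,-0.0,-0.0,1],[0.0,-0.0136,0.0033,0.0,0.0,0.0,1],[0.0,-0.0132,0.0045,0.0,0.0,0.0,1],[0.0,-0.0128,0.0056,0.0,0.0,0.0,1],[0.0,-0.0122,0.0067,0.0,0.0,0.0,1],[0.0,-0.0116,0.0078,0.0,0.0,0.0,1],[0.0,-0.0109,0.0087,0.0,0.0,0.0,1],[0.0,-0.0101,0.0097,0.0,0.0,0.0,1],[0.0,-0.0092,0.0105,0.0,0.0,0.0,1],[0.0,-0.0082,0.0113,0.0,0.0,0.0,1]]
```

View pics/w3.png

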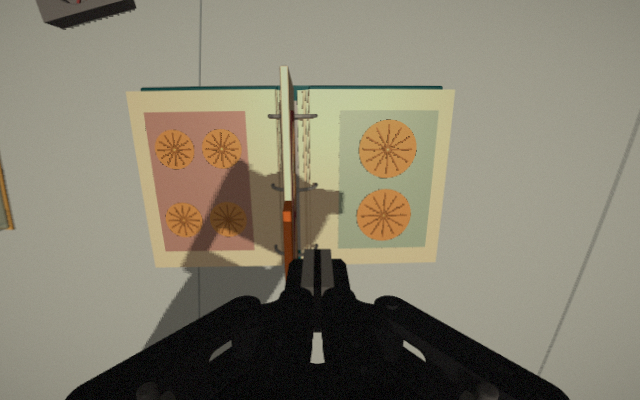

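Emit:
apply_moves --moves '[[[-0.001,0,0.012,2.2,-1.1,0,1],[0,-0.007,0,0,0,0,1],[0,-0.014,0.001,0,0,0,1],[0,-0.014,0.002,0,0,0,1],[0,-0.014,0.003,0,0,0,1],[0,-0.013,0.004,0,0,0,1],[0,-0.013,0.006,0,0,0,1],[0,-0.012,0.007,0,0,0,1],[0,-0.012,0.008,0,0,0,1]]]'

```text
time: 5.6
eef_pos: [0.5228, -0.0194, 0.1568]
tcp_rot: [0.998, 0.056, -0.0, -0.003]
contact_force: [0.8, -0.9, -0.7]
opening: -0.004
```

Run:
```python
from h import *
plan([arc(t) for t in range(130,178,5)])
cv2.imwrite("pics/w4.png",ctrl.read_camera("wrist")[:,:,::-1])
```

```text
t 5.6 album [-0.      0.0901  0.1568] phi 0.3 F [ 0.7 -1.  -0.7] open -0.0
[[0.0,0.0033,0.0045,-0.3,-0.0,-0.1,1],[-0.0,-0.0104,0.0093,-0.0,-0.0,-0.0,1],[0.0,-0.0096,0.0102,0.0,0.0,0.0,1],[0.0,-0.0086,0.011,0.0,0.0,0.0,1],[0.0,-0.0076,0.0117,0.0,0.0,0.0,1],[0.0,-0.0066,0.0123,0.0,0.0,0.0,1],[0.0,-0.0055,0.0128,0.0,0.0,0.0,1],[0.0,-0.0044,0.0133,0.0,0.0,0.0,1],[0.0,-0.0032,0.0136,0.0,0.0,0.0,1],[0.0,-0.002,0.0138,0.0,0.0,0.0,1]]
```

View pics/w4.png

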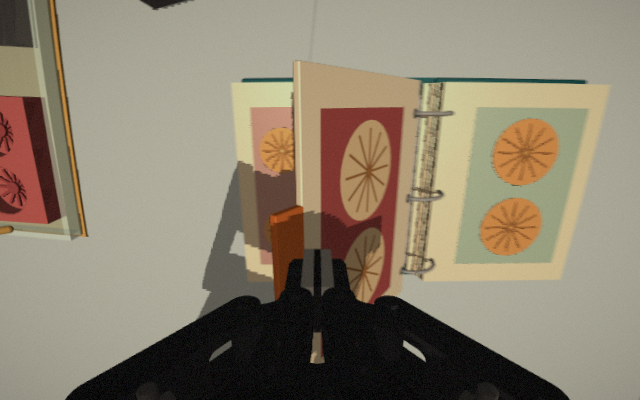

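Emit:
apply_moves --moves '[[[0,0.001,0.009,0,0,0,1],[0,-0.008,0.01,0,0,0,1],[0,-0.008,0.01,0,0,0,1],[0,-0.008,0.011,0,0,0,1],[0,-0.007,0.012,0,0,0,1],[0,-0.006,0.012,0,0,0,1],[0,-0.005,0.013,0,0,0,1],[0,-0.004,0.013,0,0,0,1]]]'

```text
time: 6.45
eef_pos: [0.5163, 0.0317, 0.0585]
tcp_rot: [0.998, 0.056, -0.001, -0.004]
contact_force: [0.4, 0.1, -0.4]
opening: 0.001
```

Run:
```python
from h import *
me()
```

```text
t 6.45 album [-0.0006  0.1417  0.0585] phi 0.5 F [ 0.4  0.1 -0.4] open 0.0
```

Emit:
apply_moves --moves '[[[0,0,0.008,-0.5,0,0,1],[0,0,0.008,0,0,0,1],[0,0,0.005,0,0,0,1],[0,0,0.003,0,0,0,1],[0,0,0.002,0,0,0,1],[0,0,0.001,0,0,0,1]]]'

```text
time: 7.05
eef_pos: [0.5149, 0.0327, 0.0305]
tcp_rot: [0.998, 0.056, -0.005, -0.001]
contact_force: [-3.8, 1.4, 5.0]
opening: -0.004
```

Run:
```python
from h import *
me()
```

```text
t 7.05 album [-0.0019  0.1429  0.0305] phi 0.1 F [-3.6  1.8  5. ] open -0.0
```

Emit:
apply_moves --moves '[[[0,0,0.001,0,0,0,1],[0,0,0.001,0,0,0,1]]]'

```text
time: 7.25
eef_pos: [0.5149, 0.0328, 0.0305]
tcp_rot: [0.998, 0.056, -0.006, -0.001]
contact_force: [-3.0, 1.3, 5.8]
opening: -0.001
```

Emit:
apply_moves --moves '[[[0,0,0.002,0,0,0,1],[0,0,0.002,0,0,0,1]]]'

```text
time: 7.45
eef_pos: [0.515, 0.0327, 0.0303]
tcp_rot: [0.998, 0.056, -0.008, -0.001]
contact_force: [-6.8, 0.7, 14.6]
opening: 0.002
```

Emit:
apply_moves --moves '[[[0,0,-0.005,0,0,0,1],[0,0,-0.015,0,0,0,1],[0,0,-0.03,0,0,0,1],[0,0,-0.04,0,0,0,1],[0,0.03,-0.03,0,0,0,1],[0,0.04,-0.02,0,0,0,1],[0,0.04,0,0,0,0,1],[0,0.04,0,0,0,0,1],[0,0.04,0,0,0,0,1],[0,0.04,0,0,0,0,1],[0,0,0,0,0,0,1]]]'

```text
time: 8.55
eef_pos: [0.5465, -0.2077, 0.1799]
tcp_rot: [0.998, 0.057, -0.001, 0.004]
contact_force: [-0.1, 0.3, -0.2]
opening: -0.0
```

Run:
```python
from h import *
me()
ims=[ctrl.read_camera(n)[:,:,::-1] for n in("top","side")]
c=[cv2.resize(ims[0][100:300,150:490],(680,400)),cv2.resize(ims[1][95:295,210:440],(230,200))]
a=np.zeros((600,680,3),np.uint8);a[:400]=c[0];a[400:,:230]=c[1];a[400:,240:670]=cv2.resize(ims[1][150:220,300:450],(430,200),interpolation=cv2.INTER_CUBIC)
cv2.imwrite("pics/end.png",cv2.convertScaleAbs(a,alpha=1.3))
for i,n in enumerate(("top","side")): cv2.imwrite(f"pics/{n}1.png",ims[i])
```

```text
t 8.55 album [ 0.0022 -0.0996  0.1799] phi -0.4 F [-0.1  0.3 -0.2] open -0.0
```

View pics/end.png

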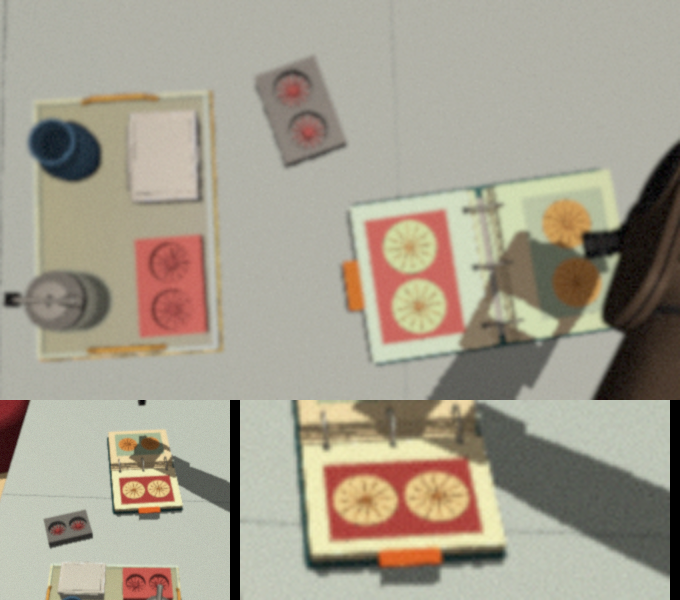

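Run:
```python
from h import *
cs=[]
for n,(x0,y0,x1,y1) in(("top",(315,220,335,262)),("side",(330,190,375,225))):
    im=cv2.imread(f"pics/{n}1.png");m=cv2.inRange(cv2.cvtColor(im,cv2.COLOR_BGR2HSV),(3,190,120),(14,255,255));k=np.zeros_like(m);k[y0:y1,x0:x1]=m[y0:y1,x0:x1]
    _,l,st,c=cv2.connectedComponentsWithStats(k);i=1+st[1:,4].argmax();print(n,st[i],c[i]);cs.append(c[i])
p,e=tri(*cs);print("tab album",W.inv().apply(p-SP),e)
f=lambda p:plane("top",p,.026)
for p in((324.2+.6,203.2),(337,281.5)):print(f(p))
```

```text
top [323 232   8  22  98] [326.34693878 243.01020408]
side [349 203  21   5  89] [358.60674157 204.82022472]
tab album [0.00045853 0.16936275 0.02547317] 0.0017930931053297928
[0.60986463 0.06019212 0.026     ]
[0.42119184 0.03690922 0.026     ]
```

```bash
python3 -c "
from plant import ctrl
ctrl.sign_off()"
```

```text
the job is handed in; nothing more can be done
```

The leaf is turned and lies flat on the left-hand pile. I handed the job in at about 8.7 s of the 54 s allowed; the hand-in gives no verdict.

I pushed with the shut fingertips, from beneath the orange tab. They lifted the leaf through upright (about 85° in the wrist picture), led it over the rings, and pressed it down. The wrist force read about 15 N upward on the last press, with the tip stopped at a height of 30.3 mm; the flat leaf's top face should be at 30.5 mm. I then drew the arm back clear.

**Leaf:** the last two pictures put the middle of the tab at 169 mm from the rings and 25.5 mm high. Lying flat it should be at about 171 mm and 28.5 mm. With two-view error of about 2 mm, that agrees with flat.

**Album:** its left-hand corners measure within about 2 mm of where they were at the start.

**Tray and grey look-alike:** vase, mould, tin, dispenser and the grey mould look unmoved, judged by eye only.

**Contact:** the contact force read about zero, with the gripper 180 mm above the sideboard.

No check failed. The leaf's angle was judged from pictures and touch, not read directly.

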